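# Feed a slide cassette through the scanner's dust flap

## Task

Load the white slide cassette into the slide scanner: pick it up where it stands on the bench, feed it nose first down the sloping chute through the sprung dust flap, and push it fully home against the end stop, so that the flap swings shut behind it. Leave the bottle, the jar and the slide box where they stand.

Things in the scene. Friction and masses are not known exactly. Their poses are not given: they have to be found in the camera images.
- cassette_center (a point): Centre of the loose slide cassette, a white plastic block 26 mm (its x) by 40 mm (its y) by 85 mm (its z), 60 to 125 g, standing on its nose on the bench at any yaw, in one of three places shared with bottle and jar. z runs from nose to tail (on top at the start). The two sides 40 mm apart are plain and flat, good to grip near the tail. Same either way round about z.
- cassette_nose (a point): Centre of the end face of the cassette's nose, 42.5 mm from its centre along the cassette's -z; same axes. The nose is the last 8 mm, a little smaller (21 by 35 mm). The other end, the tail, is square and flat with a small grey inlay; thin grey lines cross the broad faces near it, and a grey window panel lies nearer the nose.
- scanner: White slide scanner, fixed: housing 200 mm wide, 272 mm deep, 232 mm high, on a 50 mm grey base, its sloping front with the chute facing the robot. Place and yaw vary. Origin on the bench under the housing, 72 mm behind its front, x pointing to its back, z up.
- chute: Infeed chute in the scanner's sloping front: fixed straight grey tunnel, inside 52 mm wide, 36 mm high. Origin: middle of the port's lower edge, on the chute floor, 195 mm above the bench. x runs into the scanner, away from the robot, 60 degrees below level; y across, level; z square off the floor. The floor juts out as a lip to x = -15 mm. A tool coming along x clears all but the tunnel walls.
- end_stop (a point): Middle of the end stop on the chute's floor line, 130 mm down the chute from the port. The cassette goes in lying with a 40 mm broad face on the chute floor, length along the chute, nose leading. Home, its nose is against the stop and its tail 45 mm inside the port, out of the flap's way; the tunnel has room for shut fingers to follow it in.
- flap (a joint): Angle of the dust flap, a thin steel plate 48 by 34 mm filling the port, hinged at the port's upper edge: 0 shut, up to 1.5 rad as it swings inwards when pushed. A spring shuts it (1 N at its edge to start, 3 N open). On the cassette it lies at about 1.3 rad, its edge 35 mm inside; its grip may hold a half-inserted cassette. It falls shut once tail and fingers are clear.
- reagent: Bystander: amber glass bottle with a black cap, 42 mm across, 85 mm tall, upright; origin at the centre of its underside. May stand in any of the same three places as the cassette, at least 120 mm from it, centre to centre.
- jar: Bystander: open glass staining jar, 54 mm across, 75 mm tall, upright; origin at the centre of its underside. May stand in any of the same three places as the cassette.
- slidebox: Bystander: flat grey and white slide box, 100 by 85 mm, 33 mm high, on the bench to the right of the scanner's front; origin at the centre of its underside.

How it is judged:
By the outcome, as a careful person would: the job done as asked, in the order asked, and still so for the second after the job is handed in, with the robot touching nothing.
It also fails if it takes over 50 s, if anything falls off the work surface, if the arm or the gripper's body presses on something with over 40 N, if the wrist force passes 120 N, or if a joint passes its speed limit or range.

## Robot

A 6-joint arm with a two-finger parallel gripper is mounted at the origin on the work surface. World frame = base frame: x ahead of the robot, y to its left, z up, the work surface at z = 0. Lengths are in m, angles in rad, forces in N, time in s.
With the tool pointing down it reaches from about 0.3 to 0.875 m from the base axis. Payload 6.4 kg.
Tool frame: the origin (TCP) lies at the very end of the fingers, on their centre line; the grasp point (between the pads) lies 19 mm behind it; y points along the fingers, z is the direction in which the jaws open and shut, and the axes are right-handed (so a half turn about y gives the same grasp; the last joint's range is limited). The gripper opens to 88 mm and grips with 3 to 60 N. Pads are 18 mm wide; open, the fingers measure 123 mm over their backs; the gripper's body (75 mm by 187 mm) begins 45 mm behind the grasp point.
Start: joints at [1.108, 0.181, 1.607, -0, 1.354, -0.206], TCP at [0.146, 0.556, 0.239] pointing down, gripper open.
Joint ranges: [-2.99, 2.99], [-0.89, 2.07], [0.3, 2.58], [-1.14, 4.28], [0, 2.63], [-3.12, 3.12]. Speed limits (rad/s): [2.57, 2.57, 3.01, 3.14, 3.14, 3.14].

## Interface

Orientations are given as [roll, pitch, yaw] about the fixed x, y, z axes, in that order (R = Rz(yaw) Ry(pitch) Rx(roll)).
In Python, from rig import r, solve_ik, optics, sensors gives the robot as it stands. The module is installed in compiled form; this text tells all that it offers. Calls block until the motion is done:
- r.move_to(position, orientation): joint-space move of the TCP to a pose.
- r.line_to(position, max_speed=0.15, ori=None, contact_N=None): straight line of the TCP; ori=None keeps the orientation; max_speed is the mean speed in m/s. With contact_N (N) it stops when the force on the tool has changed by that much, and returns True; else False.
- r.move_joints(angles): joint-space move.
- r.move_gripper(opening, squeeze=None): finger opening in m; squeeze is the grip in N (None keeps the last); returns when the fingers have stopped.
- r.sleep(seconds).
- solve_ik(position, orientation): joint angles nearest the present ones, or None.
- optics.snapshot(name): name is "scene" or "side" or "wrist"; returns a dict with "image" (420x560x3 uint8, red, green, blue), "K" (3x3 intrinsics, pixels), "T" (4x4, takes a point from camera to world coordinates). Camera axes: x right, y up, looking along -z (the intrinsics and any distortion apply to the point x, -y, -z); pixel columns grow to the right and rows downward; lengths in m; the calibration is good to about 2 mm. A picture is of the moment at which its call begins. There is no depth.
A pose or a line that the arm cannot do raises r.MotionError and nothing moves.
- r.hand_in(): hands the job in, once; it reports no verdict.
Trained networks look in a picture, given as the dict that the camera call returned (one of the last four; its "shot" number tells which), for a name from the list of things; names that differ only in an ending like _2 or _b are one class to them, and where a whole thing is asked for, a point or a joint stands for the part that bears it (a point fixed in the world has none). Each returns a list of dicts, best first, with "conf" (0 to 1); they miss things now and then, are a little off and sometimes report something else, mostly with a low value. They report only what shows in the picture. A call takes as long as a camera call.
- optics.cut_out(picture, target): "region" (420x560 bool, what is visible of it) and "at" ([column, row] in pixels, amid what is visible of it).
Readings, each from a call of its own:
- sensors.current_time(): time.
- sensors.current_q(): joint angles.
- sensors.current_joint_velocities(): joint speeds.
- sensors.current_effort(): joint torques, N m.
- sensors.current_ee_pos(): TCP position.
- sensors.current_ee_rot(): TCP orientation.
- sensors.current_wrist_force(): force on the tool from outside, world axes, zero at the start.
- sensors.current_moment(): the same for the moment, N m.
- sensors.current_gripper_width(): finger opening in m.
Only numpy, scipy, OpenCV 4.12 (cv2) and the standard library are available. Lean on these libraries where they do the work, as an engineer would, in place of code of your own. Each camera call takes 0.05 s, during which the arm holds its last target.

## Working session

There is one attempt and no reset: what is moved stays moved. The work goes in short steps, each a Python script; the robot and the scene stay as the last script left them, time stands still between calls to the robot, and variables do not carry over. Pictures are saved under pics/ and viewed, and the job is handed in when it is done.

```bash
ls; mkdir -p pics; python3 - <<'E'
from rig import r, solve_ik, optics, sensors
import cv2, numpy as np, pickle
print(sensors.current_time(), sensors.current_ee_pos(), sensors.current_ee_rot())
D={}
for n in ["scene","side","wrist"]:
    s=optics.snapshot(n); D[n]=s
    print(n, s.keys(), s["K"].tolist(), np.round(s["T"],3).tolist())
    im=s["image"][:,:,::-1].copy()
    cv2.imwrite(f"pics/{n}0.png",im)
    if n=="wrist": continue
    D[n+"_c"]={}
    for t in ["cassette_center","scanner","chute","reagent","jar","slidebox","flap"]:
        try:
            c=optics.cut_out(s,t)
            print(n,t,[(round(q["conf"],2),np.round(q["at"],1).tolist(),int(q["region"].sum())) for q in c[:3]])
            D[n+"_c"][t]=c
        except Exception as e: print(t,repr(e))
pickle.dump(D,open("d0.pkl","wb"))
print(sensors.current_time())
E
```

```text
pics
0.0 [0.14579533 0.55567333 0.23784486] [-1.57243027e+00  3.35985706e-04 -2.56798006e-01]
scene dict_keys(['image', 'K', 'T', 'shot']) [[488.71587048653714, 0.0, 282.2303667603577], [0.0, 488.71587048653714, 216.01737640313203], [0.0, 0.0, 1.0]] [[0.954, 0.213, -0.209, 0.269], [-0.298, 0.684, -0.665, -0.947], [0.002, 0.697, 0.717, 1.107], [0.0, 0.0, 0.0, 1.0]]
scene cassette_center [(0.83, [238.2, 157.8], 295)]
scene scanner [(0.89, [379.4, 244.5], 12112)]
scene chute [(0.69, [341.9, 229.0], 311), (0.16, [347.8, 222.2], 182)]
scene reagent [(0.77, [279.5, 181.0], 266), (0.32, [239.1, 151.9], 313)]
scene jar [(0.84, [224.1, 198.0], 393)]
scene slidebox [(0.61, [262.2, 375.6], 1721)]
scene flap [(0.68, [347.8, 223.3], 173), (0.56, [280.7, 182.0], 256)]
side dict_keys(['image', 'K', 'T', 'shot']) [[523.8381228819927, 0.0, 281.89784648816715], [0.0, 523.8381228819927, 210.14881014465195], [0.0, 0.0, 1.0]] [[0.99, 0.077, -0.118, 0.386], [-0.14, 0.652, -0.745, -1.035], [0.019, 0.754, 0.656, 1.008], [0.0, 0.0, 0.0, 1.0]]
side cassette_center [(0.67, [254.3, 149.4], 354)]
side scanner [(0.71, [392.4, 254.5], 15116)]
side chute [(0.64, [351.4, 230.4], 329), (0.3, [252.0, 149.6], 364)]
side reagent [(0.65, [292.9, 180.3], 310)]
side jar [(0.74, [234.2, 192.0], 467)]
side slidebox [(0.57, [234.9, 374.9], 2105)]
side flap [(0.66, [356.5, 225.2], 155)]
wrist dict_keys(['image', 'K', 'T', 'shot']) [[363.61211835418493, 0.0, 278.31528840790355], [0.0, 363.61211835418493, 212.55621683182065], [0.0, 0.0, 1.0]] [[0.254, -0.93, -0.265, 0.079], [0.967, 0.245, 0.068, 0.573], [0.001, -0.273, 0.962, 0.386], [0.0, 0.0, 0.0, 1.0]]
0.85
```

View pics/scene0.png

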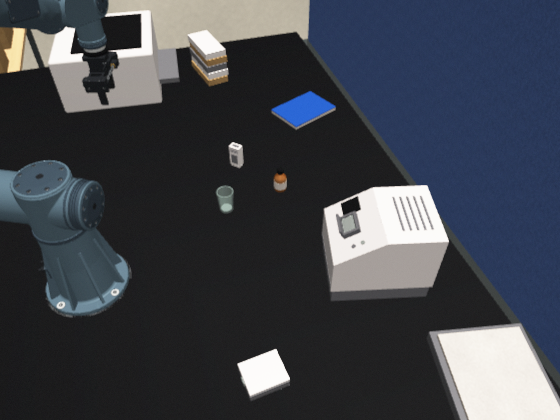

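View pics/side0.png

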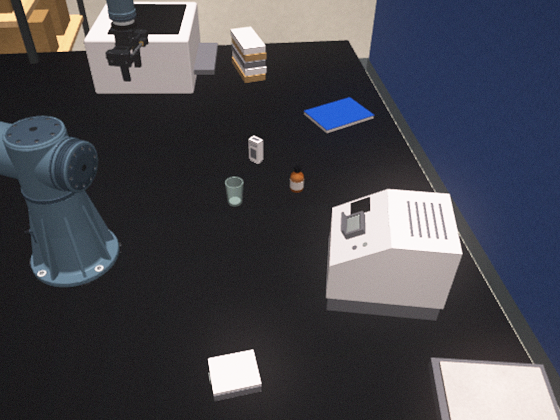

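View pics/wrist0.png

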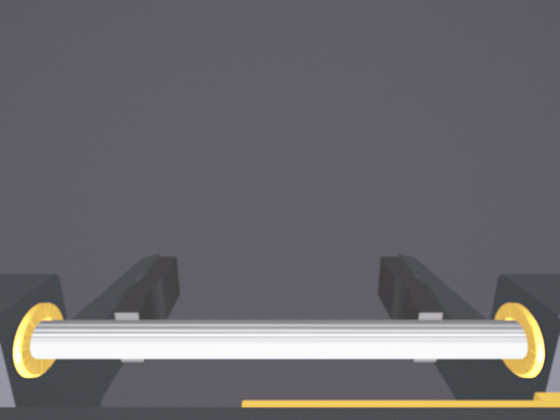

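The scene and side views show the white cassette at about (238,156) and (255,149), the bottle at (280,181), the jar at (225,199), and the scanner port at about (347,225). I'll triangulate these next.

```bash
cat > h.py <<'E'
import numpy as np, cv2
from scipy.spatial.transform import Rotation as Rn
def ray(s,uv):
    K=s["K"];T=s["T"]
    d=np.linalg.inv(K)@np.array([uv[0],uv[1],1.0]); d=np.array([d[0],-d[1],-d[2]])
    d=T[:3,:3]@d; return T[:3,3],d/np.linalg.norm(d)
def proj(s,P):
    P=np.atleast_2d(P); c=(P-s["T"][:3,3])@s["T"][:3,:3]
    z=-c[:,2]; return np.c_[s["K"][0,0]*c[:,0]/z+s["K"][0,2], s["K"][1,1]*-c[:,1]/z+s["K"][1,2]]
def tri(obs):
    A=np.zeros((3,3));b=np.zeros(3)
    for s,uv in obs:
        o,d=ray(s,uv);M=np.eye(3)-np.outer(d,d);A+=M;b+=M@o
    p=np.linalg.solve(A,b); res=[np.linalg.norm((np.eye(3)-np.outer(d,d))@(p-o)) for o,d in [ray(*q) for q in obs]]
    return p,res
def onz(s,uv,z):
    o,d=ray(s,uv); return o+d*(z-o[2])/d[2]
E
python3 - <<'E'
import pickle
from h import *
D=pickle.load(open("d0.pkl","rb"))
for t in ["cassette_center","chute","flap","reagent","jar","slidebox","scanner"]:
    a=D["scene_c"][t][0]["at"];b=D["side_c"][t][0]["at"]
    p,res=tri([(D["scene"],a),(D["side"],b)]); print(t,np.round(p,4),np.round(res,4))
for n in ["scene","side"]:
    im=D[n]["image"][:,:,::-1]
    cv2.imwrite(f"pics/{n}0z.png",cv2.resize(im[170:310,300:470],None,fx=4,fy=4,interpolation=cv2.INTER_CUBIC))
E
```

```text
cassette_center [0.5041 0.2776 0.1046] [0.0006 0.0006]
chute [ 0.7063 -0.1162  0.1107] [0.0036 0.0036]
flap [ 0.7154 -0.1259  0.1383] [0.0014 0.0014]
reagent [0.6104 0.1762 0.0585] [0.0031 0.0031]
jar [ 0.4363  0.2349 -0.0189] [0.0011 0.0011]
slidebox [ 0.3897 -0.4076 -0.011 ] [0.0025 0.0025]
scanner [ 0.8098 -0.157   0.0538] [0.003 0.003]
```

```bash
python3 - <<'E'
import pickle
from h import *
D=pickle.load(open("d0.pkl","rb"))
for t,z in [("cassette_center",.045),("flap",.205),("reagent",.045),("jar",.037),("slidebox",.02)]:
    for n in ["scene","side"]:
        print(t,n,np.round(onz(D[n],D[n+"_c"][t][0]["at"],z),4))
E
```

```text
cassette_center scene [0.5176 0.3498 0.045 ]
cassette_center side [0.5123 0.3649 0.045 ]
flap scene [ 0.6833 -0.1835  0.205 ]
flap side [ 0.6915 -0.1944  0.205 ]
reagent scene [0.6177 0.1938 0.045 ]
reagent side [0.6109 0.1899 0.045 ]
jar scene [0.4289 0.1772 0.037 ]
jar side [0.4328 0.1647 0.037 ]
slidebox scene [ 0.3844 -0.4243  0.02  ]
slidebox side [ 0.3914 -0.4248  0.02  ]
```

View pics/scene0z.png

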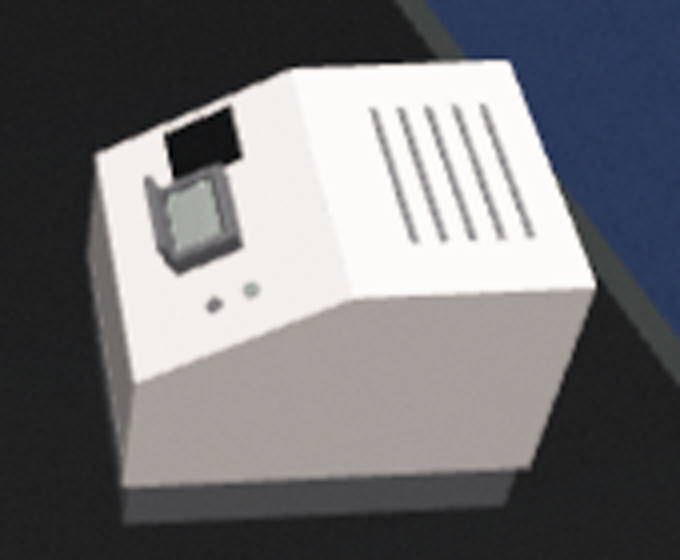

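View pics/side0z.png

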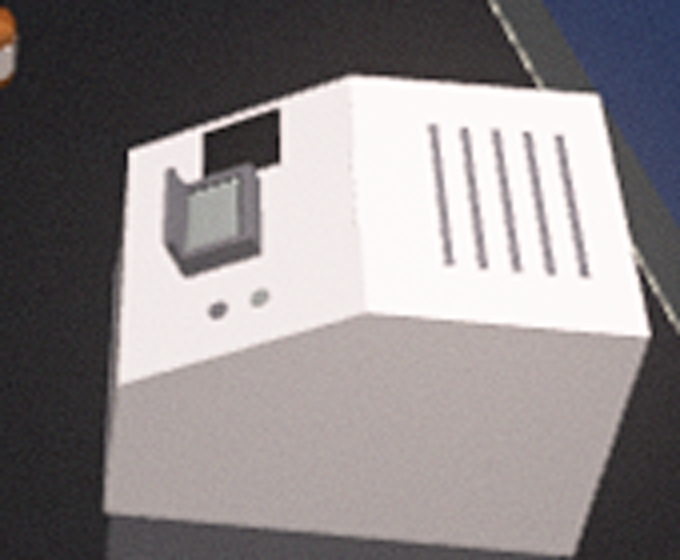

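The collared port with its light grey flap shows clearly on the left of the sloping front. I'll get a close look at the cassette with the wrist camera.

```bash
python3 - <<'E'
from rig import r, solve_ik, optics, sensors
from h import *
import pickle
r.move_to([0.515,0.357,0.20],[-np.pi/2,0,0.0])
s=optics.snapshot("wrist"); c=optics.cut_out(s,"cassette_center")
pickle.dump((s,c),open("d1.pkl","wb"))
print([(q["conf"],q["at"],int(q["region"].sum())) for q in c], sensors.current_time(), sensors.current_q())
im=s["image"][:,:,::-1].copy()
cv2.imwrite("pics/w1.png",im)
print(np.round(s["T"],3).tolist())
E
```

```text
[(0.92, [294.2, 203.5], 2510)] 2.5 [ 4.19058481e-01  3.27309599e-01  1.50712441e+00  2.26162787e-04
  1.30693436e+00 -1.15342232e+00]
[[-0.001, -0.962, -0.274, 0.445], [1.0, -0.0, -0.002, 0.357], [0.001, -0.274, 0.962, 0.347], [0.0, 0.0, 0.0, 1.0]]
```

View pics/w1.png

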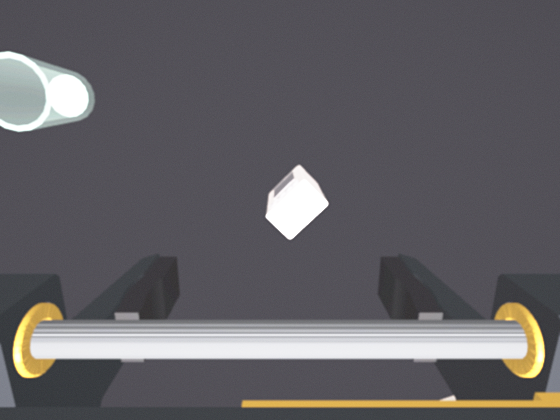

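The wrist view shows the cassette at (297,203) with its bright tail face rotated, and the jar at the upper left. I'll zoom in for the tail corners.

```bash
python3 - <<'E'
from h import *
import pickle
s,c=pickle.load(open("d1.pkl","rb"))
im=s["image"][:,:,::-1]
z=cv2.resize(im[155:250,250:345],None,fx=6,fy=6,interpolation=cv2.INTER_CUBIC)
g=z.astype(np.float32); z2=np.clip((g-180)*3.4,0,255).astype(np.uint8)
cv2.imwrite("pics/w1z.png",z2)
E
```

```text
(no output)
```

View pics/w1z.png

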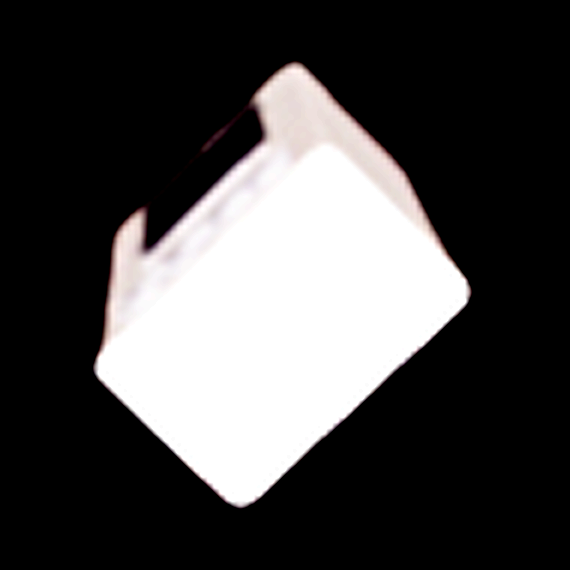

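```bash
python3 - <<'E'
from h import *
import pickle
s,c=pickle.load(open("d1.pkl","rb"))
P=np.array([[90,365],[325,138],[474,292],[240,510]])
uv=P/6-0.4+[250,155]
W=np.array([onz(s,u,0.085) for u in uv])[:,:2]
print(W, [np.linalg.norm(W[i]-W[i-1]) for i in range(4)])
r=cv2.minAreaRect((W*1000).astype(np.float32)); print(r)
# blob version
g=s["image"].min(axis=2)[155:250,250:345]; 
for th in (225,240,250):
    m=(cv2.resize(g,None,fx=6,fy=6,interpolation=cv2.INTER_CUBIC)>th).astype(np.uint8)
    cs,_=cv2.findContours(m,0,1); k=max(cs,key=cv2.contourArea)[:,0]
    w=np.array([onz(s,u,0.085)[:2] for u in k/6-0.4+[250,155]])
    print(th,cv2.minAreaRect((w*1000).astype(np.float32)))
E
```

```text
[[0.5214341  0.34680332]
 [0.492675   0.37563541]
 [0.51198415 0.39449462]
 [0.54069712 0.36575178]] [np.float64(0.027020517155715507), np.float64(0.04072314881688199), np.float64(0.026990982684055437), np.float64(0.040627399946564856)]
((516.6860961914062, 370.6935729980469), (27.019880294799805, 40.91135787963867), 44.9273796081543)
225 ((512.1635131835938, 368.6593017578125), (37.25550079345703, 45.303619384765625), 44.82435607910156)
240 ((512.263916015625, 368.6871032714844), (36.89219665527344, 45.006690979003906), 44.80632400512695)
250 ((515.6345825195312, 369.7749938964844), (30.39874267578125, 41.65914535522461), 44.8028678894043)
```

```bash
python3 - <<'E'
from h import *
import pickle
D=pickle.load(open("d0.pkl","rb"))
for n,P in [("scene",[[290,68],[352,300],[510,60],[595,288]]),("side",[[350,75],[368,313],[602,95],[650,337]])]:
    W=np.array([onz(D[n],np.array(p)/4-.4+[300,170],0.232)[:2] for p in P])
    print(n,np.round(W,4).tolist())
    for a,b in [(0,1),(2,3),(0,2),(1,3)]:
        d=W[b]-W[a]; print(np.linalg.norm(d),np.degrees(np.arctan2(d[1],d[0])))
for n,P in [("scene",[[195,210]]),("side",[[212,217]])]:
    print(onz(D[n],np.array(P[0])/4-.4+[300,170],0.204))
E
```

```text
scene [[0.7845, -0.1013], [0.734, -0.2985], [0.9281, -0.1375], [0.8763, -0.3329]]
0.20361724105620013 -104.37432314746441
0.2020792994220362 -104.84948937803915
0.14804582837424007 -14.186848483008397
0.14638323469236758 -13.580009220825792
side [[0.786, -0.1046], [0.7374, -0.2999], [0.9296, -0.1404], [0.8786, -0.3347]]
0.20119136461151377 -103.99230824680241
0.20085874587968935 -104.72794677031344
0.14800363923931298 -14.003491505382572
0.14542517139856267 -13.866119272201967
[ 0.68674705 -0.17914947  0.204     ]
[ 0.68411961 -0.18780875  0.204     ]
```

Housing ridge and back corners from both cameras give 200 mm width and yaw ≈ −14.2°, with the port in the mid-plane. I'll take a close look at the port along the chute axis.

```bash
python3 - <<'E'
from rig import r, solve_ik, optics, sensors
from h import *
import pickle
yaw=np.radians(-14.2); p=-np.pi/6
R=Rn.from_euler("xyz",[-np.pi/2,p,yaw]).as_matrix(); print(np.round(R,3).tolist())
tcp=np.array([.685,-.183,.204])-0.12*R[:,1]
print(tcp, solve_ik(tcp,[-np.pi/2,p,yaw]))
tcp2=np.array([.685,-.183,.204])+0.045*R[:,1]; print(solve_ik(tcp2,[-np.pi/2,p,yaw]))
r.move_to(tcp,[-np.pi/2,p,yaw])
s=optics.snapshot("wrist"); c={t:optics.cut_out(s,t) for t in ("chute","flap")}
pickle.dump((s,c),open("d2.pkl","wb"))
for t in c: print(t,[(q["conf"],q["at"],int(q["region"].sum())) for q in c[t]])
print(sensors.current_time(), sensors.current_q(), sensors.current_ee_pos())
cv2.imwrite("pics/w2.png",s["image"][:,:,::-1])
E
```

```text
[[0.84, 0.485, 0.245], [-0.212, -0.123, 0.969], [0.5, -0.866, 0.0]]
[ 0.62683328 -0.16828156  0.30792305] [-0.50796103 -0.02903732  1.77478296  0.16575984  0.8936875  -1.90177233]
[-0.470155    0.31094177  1.69824995  0.18875689  0.62802111 -1.91748744]
chute [(0.84, [283.5, 186.1], 3099)]
flap [(0.96, [286.3, 211.2], 2501)]
4.6083 [-0.50656253 -0.02862341  1.77470955  0.16579493  0.89379256 -1.90171262] [ 0.62707535 -0.16739536  0.30769554]
```

View pics/w2.png

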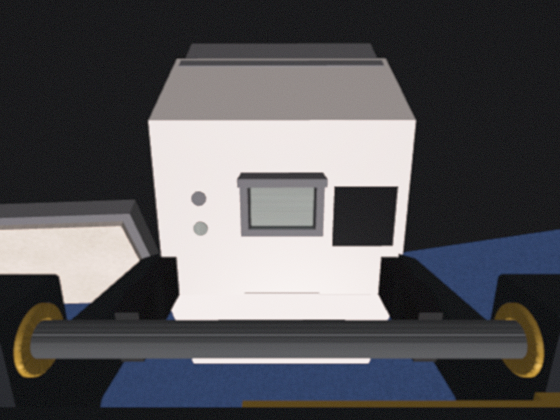

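The port is centred near (283,208): the lip is on top at rows 175–187 (image up is towards the robot), and the flap fills the frame. I'll zoom in.

```bash
python3 - <<'E'
from h import *
import pickle
s,c=pickle.load(open("d2.pkl","rb"))
im=s["image"][:,:,::-1]
z=cv2.resize(im[165:245,230:335],None,fx=7,fy=7,interpolation=cv2.INTER_CUBIC)
cv2.imwrite("pics/w2z.png",z)
ys,xs=np.where(c["flap"][0]["region"]); print("flap",xs.min(),xs.max(),ys.min(),ys.max())
ys,xs=np.where(c["chute"][0]["region"]); print("chute",xs.min(),xs.max(),ys.min(),ys.max())
# predicted geometry with a guess
yaw=np.radians(-14.2)
R=Rn.from_euler("xyz",[-np.pi/2,-np.pi/6,yaw]).as_matrix()
C=np.c_[R[:,1],R[:,2],R[:,0]]
o=np.array([.685,-.183,.204])-.018*C[:,2]
for q in ([0,-.026,0],[0,.026,0],[0,.026,.036],[0,-.026,.036],[-.015,-.026,0],[-.015,.026,0]): print(q,proj(s,o+C@np.array(q))[0])
print(s["T"][:3,:3].T@C[:,0])
E
```

```text
flap 251 313 188 228
chute 237 327 171 237
[0, -0.026, 0] [242.80528885 181.09314763]
[0, 0.026, 0] [312.83098647 181.0822617 ]
[0, 0.026, 0.036] [311.61077602 227.18217313]
[0, -0.026, 0.036] [244.04301328 227.20803245]
[-0.015, -0.026, 0] [240.83854351 185.13992117]
[-0.015, 0.026, 0] [314.81807724 185.12694536]
[-0.00180896  0.27284262 -0.96205698]
```

View pics/w2z.png

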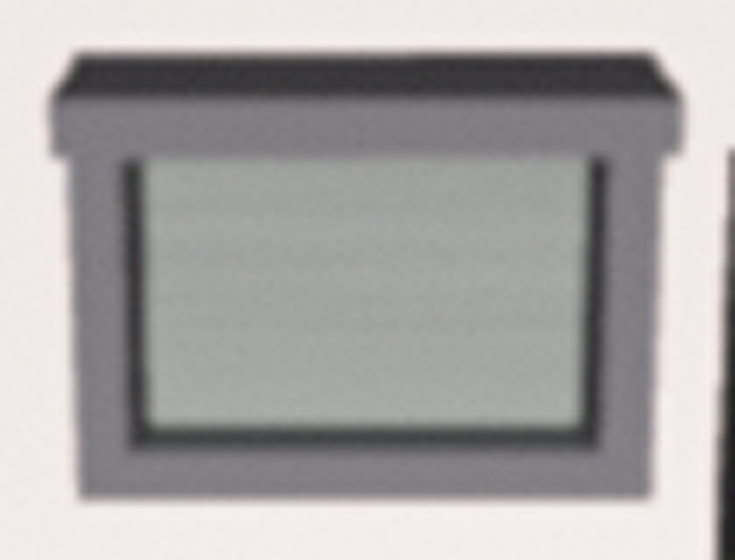

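```bash
python3 - <<'E'
from h import *
import pickle
from scipy.optimize import least_squares
s,c=pickle.load(open("d2.pkl","rb"))
g=cv2.GaussianBlur(s["image"].mean(axis=2).astype(np.float32),(3,3),0)
def edge(r0,r1,cols,sign):
    out=[]
    for x in cols:
        d=np.diff(g[r0:r1,x])*sign; i=int(np.argmax(d)); 
        if 0<i<len(d)-1:
            a,b,e=d[i-1:i+2]; i=i+0.5*(a-e)/(a-2*b+e)
        out.append(r0+i+.5)
    return np.array(out)
xs=np.arange(165,400); y=edge(110,130,xs,1); k=np.polyfit(xs,y,1); print("housing edge slope deg",np.degrees(np.arctan(k[0])),k[1]+k[0]*280,np.std(y-np.polyval(k,xs)))
xs=np.arange(253,311)
for nm,(a,b,sg) in {"ceil":(226,233,1),"lip":(184,191,1),"lipdark":(175,182,1),"liptop":(170,176,-1)}.items():
    y=edge(a,b,xs,sg); k=np.polyfit(xs,y,1); print(nm,np.degrees(np.arctan(k[0])),np.polyval(k,282),np.std(y-np.polyval(k,xs)))
obs=[((0,-.026,.036),(248.6,228.9)),((0,.026,.036),(315.7,228.9)),((-.015,0,0),(None,187.6)),((0,-.026,.005),(247.5,None)),((0,.026,.005),(316.6,None))]
def f(v,zfree):
    yaw=np.radians(-14.2)+ (v[3] if len(v)>3 else 0)
    R=Rn.from_euler("xyz",[-np.pi/2,-np.pi/6,yaw]).as_matrix(); C=np.c_[R[:,1],R[:,2],R[:,0]]
    o=np.array([v[0],v[1],v[2] if zfree else .195]); e=[]
    for q,(u,w) in obs:
        P=proj(s,o+C@np.array(q))[0]
        if u: e.append(P[0]-u)
        if w: e.append(P[1]-w)
    return e
for zf in (0,1):
    o=least_squares(f,[.67,-.18,.195],args=(zf,)); print(zf,o.x,np.round(o.fun,2))
E
```

```text
housing edge slope deg -0.0959206408110932 119.62209690158218 0.07688963244424353
ceil 0.030436057955137954 228.86053377006155 0.025181808062120555
lip -0.5546800654848423 187.1186708308743 0.1093932941501791
lipdark 0.022404521981537136 178.55003940315083 0.022549956751118032
liptop -0.18921513612429153 172.16168438329618 0.033608912201932295
0 [ 0.67275774 -0.17654158  0.195     ] [-0.16  0.15 -0.06  0.12 -0.2   0.02  0.2 ]
1 [ 0.67338453 -0.17668879  0.19435893] [-0.05  0.08 -0.17  0.06 -0.13  0.13  0.08]
```

The port fit is consistent: chute origin (0.673, −0.1765, 0.1944) with z left free, against a true z of 0.195, and yaw within 0.1°. Next is the grasp.

```bash
python3 - <<'E'
from rig import r, solve_ik, optics, sensors
from h import *
import pickle
ori=[-np.pi/2,0,np.pi/4-.002]
r.move_to([.5165,.3705,.17],ori)
s0=optics.snapshot("wrist")
r.move_gripper(0.062)
print(r.line_to([.5165,.3705,.055],0.12,contact_N=6), sensors.current_ee_pos())
w0=sensors.current_wrist_force()
r.move_gripper(0.0,40)
print("w",sensors.current_gripper_width(), sensors.current_wrist_force()-w0)
r.line_to([.5165,.3705,.16],0.15)
print(sensors.current_gripper_width(), sensors.current_wrist_force()-w0)
s=optics.snapshot("wrist"); pickle.dump((s0,s),open("d3.pkl","wb"))
cv2.imwrite("pics/w3a.png",s0["image"][:,:,::-1]); cv2.imwrite("pics/w3.png",s["image"][:,:,::-1])
print(sensors.current_time())
E
```

```text
False [0.51723258 0.37084406 0.055998  ]
w 0.03955331318134968 [-0.16576309 -0.24653519  1.69132265]
0.039615602176854586 [-0.24291965  0.57536941 -0.76608561]
9.7083
```

View pics/w3.png

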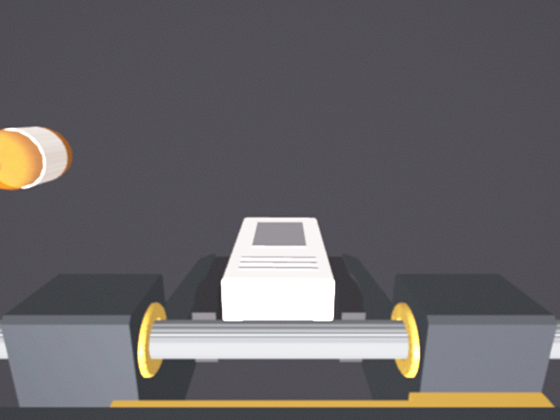

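View pics/w3a.png

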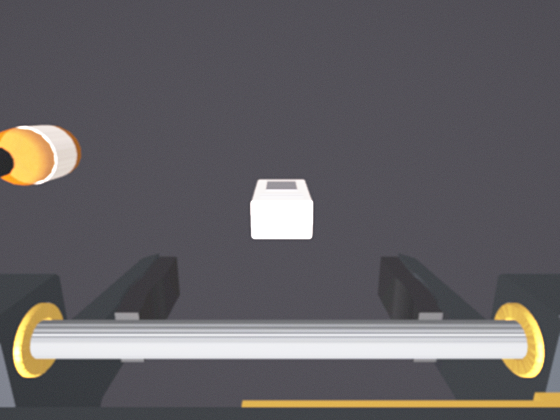

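The cassette is gripped square at 39.6 mm wide, with its nose end at row 218. I'll check its pose in the hand against a projection.

```bash
python3 - <<'E'
from rig import sensors
from h import *
import pickle
s0,s=pickle.load(open("d3.pkl","rb"))
p=sensors.current_ee_pos(); R=Rn.from_euler("xyz",sensors.current_ee_rot()).as_matrix()
for nm,q in {"tail near":[-.013,-.030,0.02],"tail far":[.013,-.03,0.02],"shoulder near":[-.013,.047,.02],"nose near":[-.0105,.055,.0175],"nosenearL":[-.0105,.055,-.0175],"shoulderL":[-.013,.047,-.02],"tailL":[-.013,-.03,-.02]}.items():
    print(nm,np.round(proj(s,p+R@np.array(q))[0],1))
z=cv2.resize(s["image"][205:330,200:360,::-1],None,fx=4.5,fy=4.5,interpolation=cv2.INTER_CUBIC)
g=np.clip((z.astype(float)-120)*1.9,0,255).astype(np.uint8)
cv2.imwrite("pics/w3z.png",g)
E
```

```text
tail near [338.2 277.7]
tail far [335.  341.3]
shoulder near [316.3 215.9]
nose near [310.4 216.1]
nosenearL [250.1 216.1]
shoulderL [244.5 215.9]
tailL [225.  277.7]
```

View pics/w3z.png

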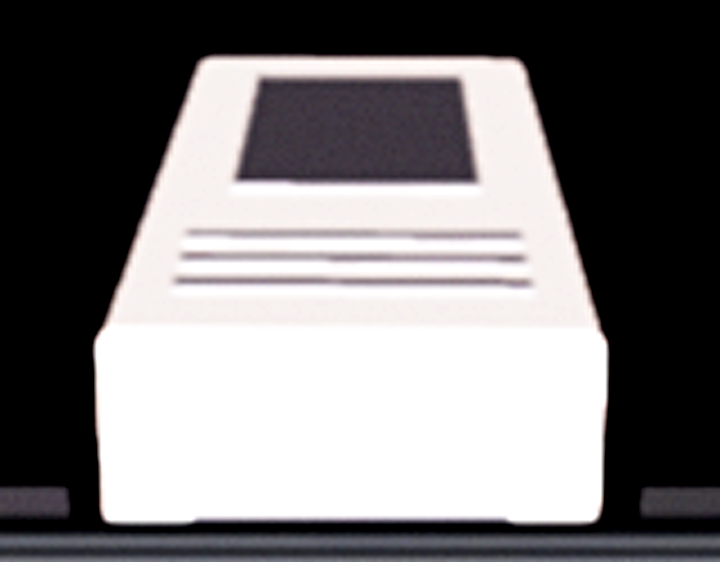

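The cassette's pose in the hand matches the prediction to about 1 mm. Now I'll carry it over and feed the nose in.

```bash
cat >> h.py <<'E'
YAW=np.radians(-14.2); CORI=[-np.pi/2,-np.pi/6,YAW]
_R=Rn.from_euler("xyz",CORI).as_matrix(); CH=np.c_[_R[:,1],_R[:,2],_R[:,0]]; CO=np.array([.6730,-.1766,.195])
def cp(x,y=0,z=.016): return CO+CH@np.array([x,y,z])
def inch(p): return CH.T@(np.asarray(p)-CO)
E
python3 - <<'E'
from rig import r, solve_ik, optics, sensors
from h import *
import pickle
r.line_to([.5165,.3705,.25],0.2)
r.move_to(cp(-.085),CORI)
print(sensors.current_time(), inch(sensors.current_ee_pos()), np.degrees(sensors.current_ee_rot()), sensors.current_gripper_width())
s=optics.snapshot("wrist"); pickle.dump(s,open("d4.pkl","wb"))
cv2.imwrite("pics/w4.png",s["image"][:,:,::-1])
t=optics.snapshot("side"); cv2.imwrite("pics/s4.png",cv2.resize(t["image"][120:310,250:470,::-1],None,fx=3,fy=3,interpolation=cv2.INTER_CUBIC))
E
```

```text
12.3 [-0.08495493  0.00095557  0.01597999] [-89.98501835 -29.98575058 -14.12924753] 0.03994507318854031
```

View pics/w4.png

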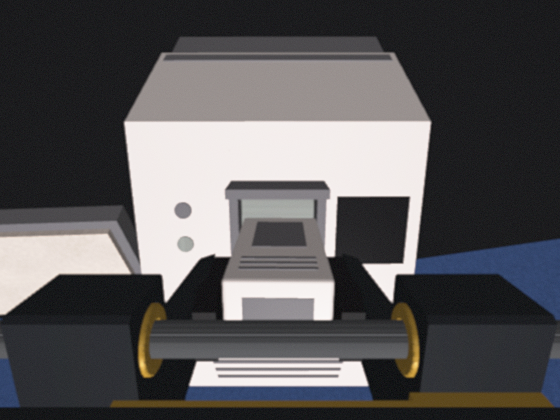

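View pics/s4.png

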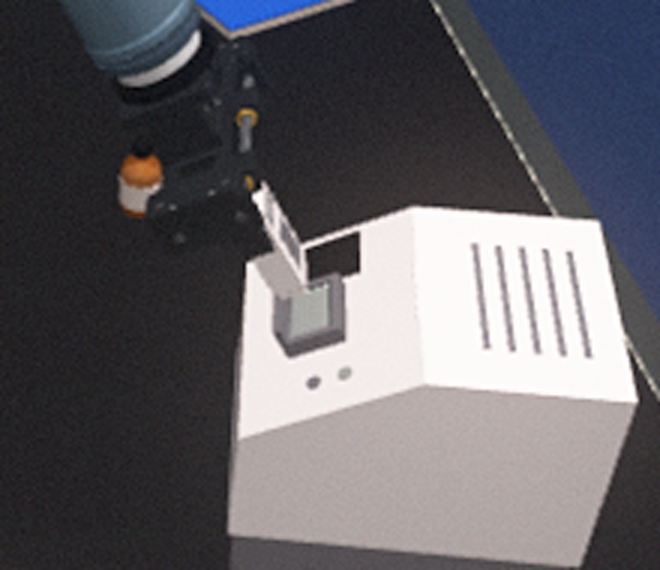

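The wrist view shows the cassette (columns 243–318 at the nose) centred on the port (about 237–320, row 205). The side view agrees. Now I'll feed it in.

```bash
python3 - <<'E'
from rig import r, solve_ik, optics, sensors
from h import *
def st(l): print(l,round(sensors.current_time(),2),np.round(inch(sensors.current_ee_pos()),4),np.round(CH.T@sensors.current_wrist_force(),2),round(sensors.current_gripper_width(),4))
st("start")
print(r.line_to(cp(-.045,-.0005),0.05,contact_N=12)); st("a")
print(r.line_to(cp(-.006,-.0005),0.05,contact_N=14)); st("b")
s=optics.snapshot("wrist"); cv2.imwrite("pics/w5.png",s["image"][:,:,::-1])
t=optics.snapshot("side"); cv2.imwrite("pics/s5.png",cv2.resize(t["image"][120:310,250:470,::-1],None,fx=3,fy=3,interpolation=cv2.INTER_CUBIC))
E
```

```text
start 12.4 [-0.0849  0.001   0.016 ] [ 0.08  0.13 -0.85] 0.0403
False
a 13.35 [-0.0443 -0.0005  0.0148] [-4.82 -0.5  -3.22] 0.04
False
b 14.28 [-0.0056 -0.0004  0.0152] [ 1.5   0.19 -4.03] 0.0399
```

View pics/w5.png

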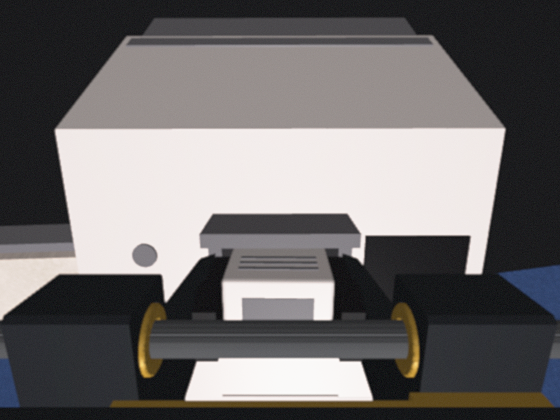

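View pics/s5.png

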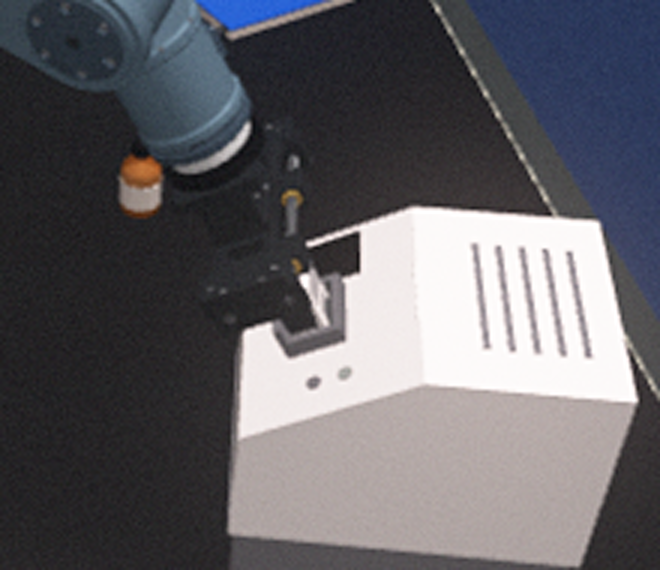

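The cassette is about 50 mm in, with low forces and no slip in the hand. I'll release, back off and look.

```bash
python3 - <<'E'
from rig import r, solve_ik, optics, sensors
from h import *
def st(l): print(l,round(sensors.current_time(),2),np.round(inch(sensors.current_ee_pos()),4),np.round(CH.T@sensors.current_wrist_force(),2),round(sensors.current_gripper_width(),4))
r.move_gripper(0.052); st("open")
r.line_to(cp(-.065,-.0005),0.12); st("back")
s=optics.snapshot("wrist"); cv2.imwrite("pics/w6.png",s["image"][:,:,::-1])
t=optics.snapshot("side"); cv2.imwrite("pics/s6.png",cv2.resize(t["image"][120:310,250:470,::-1],None,fx=3,fy=3,interpolation=cv2.INTER_CUBIC))
E
```

```text
open 14.77 [-0.0067 -0.0007  0.0172] [-0.09 -0.32 -0.48] 0.0522
back 15.41 [-0.0649 -0.0005  0.0158] [ 1.09 -0.33 -0.59] 0.052
```

View pics/w6.png

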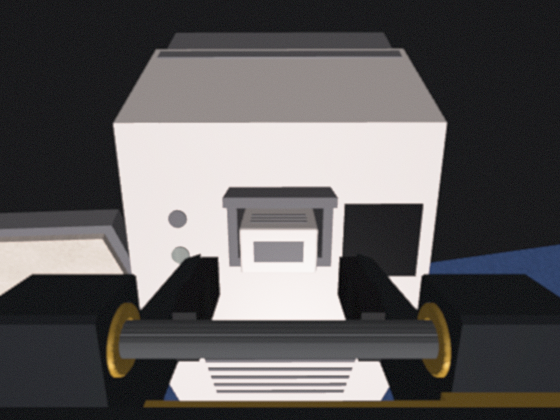

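View pics/s6.png

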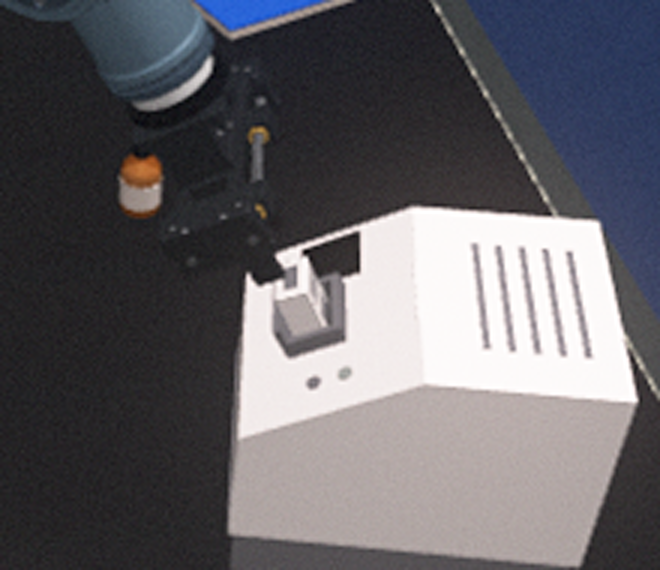

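The flap grips the cassette straight in the port, with the tail outside at (279,252). I'll shut the fingers and push.

```bash
python3 - <<'E'
from rig import r, solve_ik, optics, sensors
from h import *
def st(l): print(l,round(sensors.current_time(),2),np.round(inch(sensors.current_ee_pos()),4),np.round(CH.T@sensors.current_wrist_force(),2),round(sensors.current_gripper_width(),4))
r.move_gripper(0.0,20); st("shut")
r.line_to(cp(-.06,0,.0145),0.1)
print(r.line_to(cp(.010,0,.0145),0.06,contact_N=15)); st("push1")
print(r.line_to(cp(.050,0,.0145),0.04,contact_N=12)); st("push2")
s=optics.snapshot("wrist"); cv2.imwrite("pics/w7.png",s["image"][:,:,::-1])
E
```

```text
shut 16.36 [-0.065  -0.0005  0.016 ] [ 0.03 -0.14 -0.18] 0.0006
False
push1 17.93 [ 0.0097 -0.0001  0.015 ] [ 0.62  0.34 -0.32] 0.0003
True
push2 18.71 [0.0435 0.0003 0.013 ] [-9.04 -0.41 -1.09] 0.0001
```

View pics/w7.png

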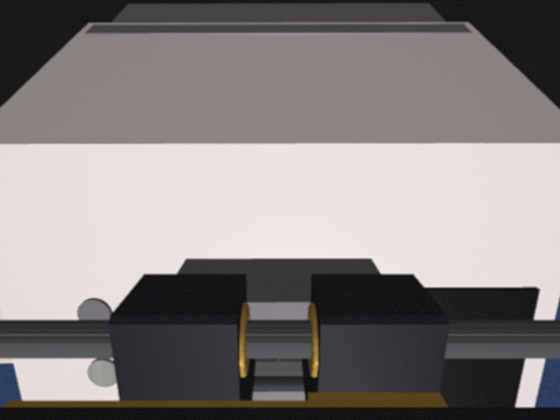

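It stopped at x = 43.5 mm, against an expected 45 mm. I'll press a bit more firmly to confirm that is the stop, then withdraw.

```bash
python3 - <<'E'
from rig import r, solve_ik, optics, sensors
from h import *
import pickle
def st(l): print(l,round(sensors.current_time(),2),np.round(inch(sensors.current_ee_pos()),4),np.round(CH.T@sensors.current_wrist_force(),2),round(sensors.current_gripper_width(),4))
st("now")
print(r.line_to(cp(.051,0,.0145),0.03,contact_N=18)); st("press")
r.sleep(.2); st("hold")
r.line_to(cp(-.03,0,.0145),0.10); st("out")
r.line_to(cp(-.12,0,.016),0.2)
r.sleep(.3)
s=optics.snapshot("wrist"); cv2.imwrite("pics/w8.png",s["image"][:,:,::-1]); pickle.dump(s,open("d8.pkl","wb"))
t=optics.snapshot("side"); cv2.imwrite("pics/s8.png",cv2.resize(t["image"][120:310,250:470,::-1],None,fx=3,fy=3,interpolation=cv2.INTER_CUBIC))
for n in ("flap","cassette_center"): print(n,[(q["conf"],q["at"],int(q["region"].sum())) for q in optics.cut_out(s,n)])
st("end")
E
```

```text
now 18.76 [0.0435 0.0003 0.013 ] [-8.73  0.02 -1.44] 0.0006
True
press 18.97 [0.0434 0.0003 0.0152] [-14.62   0.21  -5.15] 0.0005
hold 19.17 [0.0435 0.0004 0.0143] [-11.43  -0.52  -4.09] 0.0002
out 20.05 [-0.0296 -0.      0.0142] [ 0.72 -0.88 -0.99] 0.0004
flap [(0.81, [279.3, 211.3], 2633)]
cassette_center []
end 21.15 [-0.1196  0.      0.0158] [-0.37 -0.21 -0.52] -0.0001
```

View pics/w8.png

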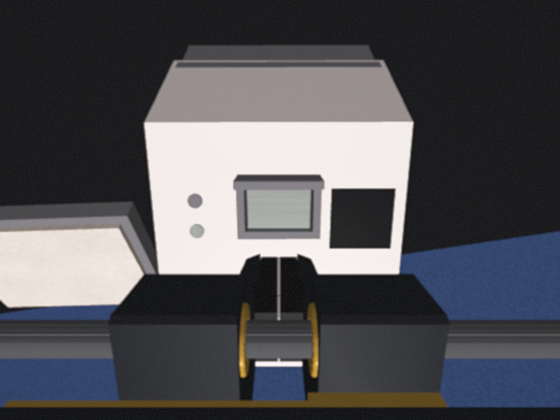

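View pics/s8.png

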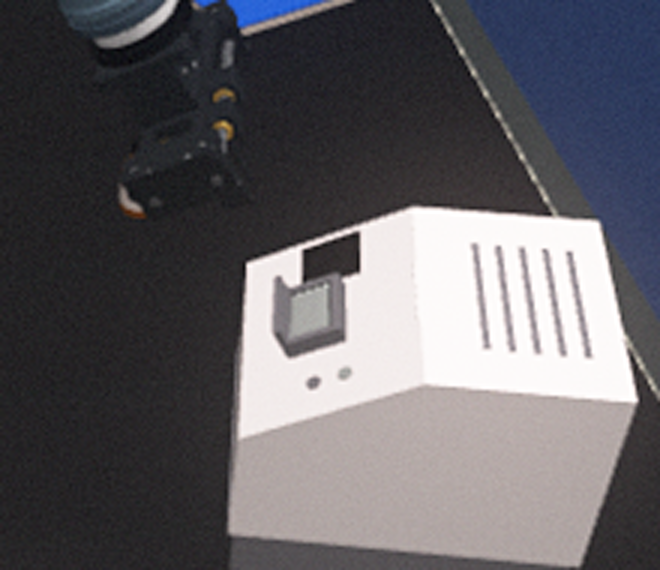

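The flap is shut, no cassette shows, and the stop felt hard at 43.5 mm twice. The 1.5 mm shortfall is within calibration error, but there is time for one firmer confirming push.

```bash
python3 - <<'E'
from rig import r, solve_ik, optics, sensors
from h import *
import pickle
def st(l): print(l,round(sensors.current_time(),2),np.round(inch(sensors.current_ee_pos()),4),np.round(CH.T@sensors.current_wrist_force(),2),round(sensors.current_gripper_width(),4))
r.line_to(cp(-.03,0,.0135),0.2)
print(r.line_to(cp(.036,0,.0135),0.08,contact_N=15)); st("in")
print(r.line_to(cp(.053,0,.0135),0.03,contact_N=30)); st("press")
r.sleep(.2); st("hold")
r.line_to(cp(-.03,0,.0145),0.10)
r.line_to(cp(-.12,0,.016),0.2)
r.sleep(.4)
s=optics.snapshot("wrist"); cv2.imwrite("pics/w9.png",s["image"][:,:,::-1])
t=optics.snapshot("scene"); cv2.imwrite("pics/s9.png",t["image"][:,:,::-1])
for n in ("flap","cassette_center"): print(n,[(q["conf"],q["at"],int(q["region"].sum())) for q in optics.cut_out(s,n)])
st("end")
E
```

```text
False
in 22.73 [0.0367 0.0003 0.0118] [ 3.35  0.09 -3.64] 0.0005
True
press 23.12 [ 0.0436 -0.0002  0.0158] [-13.69  -0.54  -4.8 ] 0.0005
hold 23.32 [ 0.0435 -0.0002  0.0153] [-10.3   -0.18  -2.85] 0.0007
flap [(0.77, [282.6, 212.5], 2633)]
cassette_center []
end 25.43 [-0.1199  0.      0.016 ] [-0.01  0.24 -0.48] 0.0006
```

View pics/w9.png

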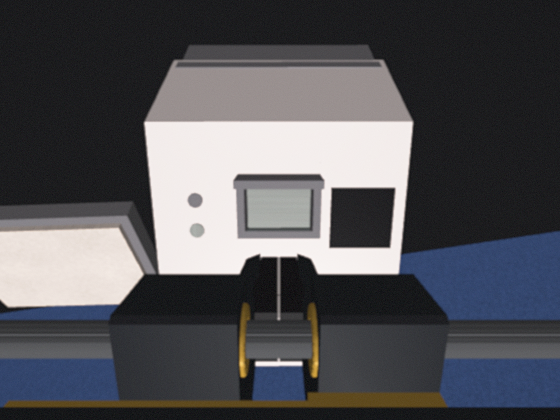

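View pics/s9.png

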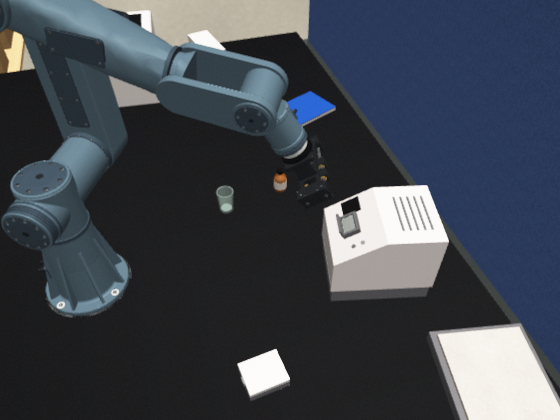

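The hard stop came at the same 43.5 mm again. The flap is shut at (279,210), and the bottle (280,181), jar (225,199) and slide box (263,374) sit where they were. The robot is clear, so I'm handing in.

```bash
python3 - <<'E'
from rig import r, sensors
r.hand_in(); print(sensors.current_time())
E
```

```text
the job is handed in; nothing more can be done
the job is handed in; nothing more can be done
```

The cassette is in the scanner, pushed against what I take to be the end stop, and the flap is shut behind it. I handed the job in at about 25.5 s on the robot's clock.

I gripped it near the tail and fed it nose first about 50 mm through the flap. Then I let go, shut the fingers and pushed it the rest of the way.

- **End stop:** all three presses (about 9 to 15 N) stopped hard at the same place. By my calibration the tail sat 43.5 mm inside the port, not the nominal 45 mm. I put the 1.5 mm down to camera calibration (good to about 2 mm), but I could not see the nose against the stop.
- **Flap:** the last wrist picture shows it shut, with no cassette in view.
- **Bystanders:** the bottle, jar and slide box are at the same pixels in the scene view as at the start.
- **Robot:** the arm was clear of everything, and the wrist force read close to zero. The readings I took during the work stayed under about 16 N.

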